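# Clear the trimming plate and set the run counter

### The job

Get the trimming plate ready for the next rock: first stand every vial left on it upright in the white vial tray, then take the scraper block and sweep all the stone chips off the plate's open near edge into the catch tray, never touching a chip with the fingers. After the sweep set the scraper back upright, wholly on its black mat, and roll the run counter's thumbwheel away from you, ridge by ridge, until its broad ridge stands straight up between the two black pointers. Leave the dish, the pot and the small bottle where they are.

Things in the scene. Friction and masses are not known exactly. Their poses are not given: they have to be found in the camera images.
- station: fixed trimming station; origin at the worktop under the middle of its plate; x points away from the robot at yaw 0. Aluminium plate 240 (x) by 150 (y inside) mm, top 32 mm above the worktop; guards 6 mm thick rise 12 mm above the plate at both sides (inner faces y = +-75 mm) and at the far end (inner face x = +114 mm). The near edge (x = -120 mm) is open, and along it lies the catch tray
- plate_top (a point): centre of the plate's top surface, with the station's axes
- catch_floor (a point): centre of the catch tray's floor, with the station's axes: open grey tray 103 (x) by 151 (y) mm inside, walls 20 mm high above its floor, floor 28 mm below the plate top; it begins straight under the plate's near edge
- chip_1: loose grey stone chip, about 22 mm across and 10 to 12 mm high, 12 g, origin at its underside's centre; 3 to 5 of chip_1..5 are present, on the plate
- chip_2: loose grey stone chip, about 22 mm across and 10 to 12 mm high, 12 g, origin at its underside's centre; 3 to 5 of chip_1..5 are present, on the plate
- chip_3: loose grey stone chip, about 22 mm across and 10 to 12 mm high, 12 g, origin at its underside's centre; 3 to 5 of chip_1..5 are present, on the plate
- chip_4: loose grey stone chip, about 22 mm across and 10 to 12 mm high, 12 g, origin at its underside's centre; 3 to 5 of chip_1..5 are present, on the plate
- chip_5: loose grey stone chip, about 22 mm across and 10 to 12 mm high, 12 g, origin at its underside's centre; 3 to 5 of chip_1..5 are present, on the plate
- vial_a: white-capped specimen vial, 22 mm diameter, 60 mm tall, 28 g, stands on the plate among the chips; origin at its underside's centre, z along its axis; two or all three of vial_a..c are present
- vial_b: white-capped specimen vial, 22 mm diameter, 60 mm tall, 28 g, stands on the plate among the chips; origin at its underside's centre, z along its axis; two or all three of vial_a..c are present
- vial_c: white-capped specimen vial, 22 mm diameter, 60 mm tall, 28 g, stands on the plate among the chips; origin at its underside's centre, z along its axis; two or all three of vial_a..c are present
- vial_tray: fixed shallow white vial tray, 140 (x) by 85 (y) by 18 mm high, walls 4 mm, floor about 4 mm thick; origin at the centre of its underside
- scraper: loose scraper block, about 0.22 kg; origin at the centre of its flat underside, z up. Black foot 36 (x) by 60 (y) by 14 mm, above it a metal strip 26 by 54 mm up to z = 22 mm, above that a wooden grip 18 mm thick (x), 50 mm long (y), from z = 22 to 65 mm. Grip it across the 18 mm; push with a long face of the foot (x = +-18 mm)
- scraper_mat: fixed black rubber mat of the scraper, 100 (x) by 140 (y) mm, 3 mm thick; origin at the centre of its underside
- counter: fixed run counter: grey housing 120 (x) by 70 (y) by 58 mm high; origin at the centre of its underside; x points away from the robot at yaw 0. A white thumbwheel stands out of its top; two black pointers (5 by 4 mm) rise to z = 84 mm at x = 0, y = +-21 mm, one on each side of the wheel
- wheel_axle (a point): centre of the thumbwheel, 50 mm above the worktop; the axle lies along the counter's y. Wheel 26 mm wide, radius 38 mm between the ridges and 49 mm over them; 8 ridges 45 degrees apart, 6 mm thick save one broad ridge of 14 mm. A ridge near the top is pushed along the counter's +x by a shut fingertip behind it
- wheel (a joint): turn of the thumbwheel, rad: 0 = the broad ridge stands straight up between the pointers; -1 = the broad ridge is 1 rad short of it, on the near (-x) side; grows as the top of the wheel rolls away from the robot (the counter's +x). Stiff: friction about 0.06 N m, stays where it is left; stops at -2.8 and +0.9
- microscope_binocular: fixed tall microscope in the middle of the worktop, between the station and the counter: an obstacle about x 0.27 to 0.63, y -0.10 to 0.17 m, up to 0.45 m high
- petri_dish: loose covered dish, 90 mm wide, 16 mm high; a bystander
- pill_pot: loose white pot, 44 mm wide, 60 mm tall; a bystander
- immersion_oil: loose small brown bottle, 26 mm wide, 62 mm tall; a bystander

How it is judged:
By the outcome, as a careful person would: the job done as asked, in the order asked, and still so for the second after the job is handed in, with the robot touching nothing.
Of chip_1, chip_2, chip_3, chip_4, chip_5 only 3 to 5 are there at a start; the rules pass over those that are not, and their reading is None.
Of vial_a, vial_b, vial_c only 2 to 3 are there at a start; the rules pass over those that are not, and their reading is None.
At some moment in a run one of scraper may be knocked a few centimetres aside while the robot is not near it.
It also fails if it takes over 208 s, if anything falls off the work surface, if the arm or the gripper's body presses on something with over 40 N, if the wrist force passes 120 N, or if a joint passes its speed limit or range.

### The arm

A 6-joint arm with a two-finger parallel gripper is mounted at the origin on a cart in front of the work surface, level with it; the furniture and walls round the work are solid. World frame = base frame: x ahead of the robot, y to its left, z up, the work surface at z = 0. Lengths are in m, angles in rad, forces in N, time in s.
With the tool pointing down it reaches from about 0.3 to 0.875 m from the base axis. Payload 6.4 kg.
Tool frame: the origin (TCP) lies on the centre line of the jaws, within the pads' length; the fingertips stand 22 mm ahead of it and the grasp point (between the pads) lies 3 mm ahead of it; z points along the fingers, y is the line along which they close (so a half turn about z gives the same grasp; the last joint's range is limited). The gripper opens to 85 mm and grips with 20 to 120 N. Pads are 22 mm wide; open, the fingers measure 114 mm over their backs; the gripper's body (76 mm by 85 mm) begins 54 mm behind the grasp point. The pads swing forward as they close: fully open they stand 13 mm farther back than shut.
Start: joints at [1.041, 0.181, 1.607, -0, 1.354, -0.206], TCP at [0.183, 0.545, 0.253] pointing down, gripper open.
Joint ranges: [-2.99, 2.99], [-0.89, 2.07], [0.3, 2.58], [-1.14, 4.28], [0, 2.63], [-3.12, 3.12]. Speed limits (rad/s): [2.57, 2.57, 3.01, 3.14, 3.14, 3.14].

### API

Orientations are given as a unit quaternion [w, x, y, z].
In Python, from bench import ctrl gives the robot as it stands. The module is installed in compiled form; this text tells all that it offers.
- The arm moves only by the tool servo_tool, never from a script. Its argument "commands" is a list of rows, each a list of 3 entries, a list of its own where there are three numbers: the shift along the tool's x, y, z in mm, then the turn about the tool's z in rad, then the finger opening in mm, from 0 to 85.4. In form: [[[dx, dy, dz], turn, jaw], ...]. A call has 1 to 20 rows; each row shifts and turns the commanded pose from where the row before left it, along the tool's axes as they then stand; what a row does not reach is not made up. A row lasts 1/8 s, in which the tool goes at most 62.5 mm and 10.7 degrees, less where a joint would pass 70% of its speed; a pose out of reach is approached as far as the arm can. A call with a gripper value outside its range is refused whole. The fingers move at their own pace and stop on an object; the grip force is fixed at half the most. Time passes only in rows, so rows that do not move let the fingers close. It gives the time, the measured TCP pose, the force, the opening and the grip force at its end, in the units of the state.
- ctrl.get_obs(): the state, without advancing time (a new reading comes with each control period).
- ctrl.camera(name): name is "side" or "top"; returns a dict with "color" (480x640x3 uint8, red, green, blue), "z_map" (480x640 float32, m along the optical axis (not along the pixel's ray), 0 where there is no reading), "fx", "fy", "cx", "cy" (pixels), "R" (3x3) and "t" (3): a world point X has camera coordinates R X + t. Camera axes: x right, y down, z forward; pixel columns grow to the right and rows downward; lengths in m; the calibration is good to about 2 mm. A picture is of the moment at which its call begins.
- ctrl.hand_in(): hands the job in; it is judged then, once.
The state is a dict: "time_s": time; "q": joint angles; "dq": joint speeds; "joint_efforts": joint torques, N m; "eef_pos": TCP position; "eef_rot": TCP orientation; "wrist_force": force on the tool from outside, world axes, zero at the start; "torque": the same for the moment, N m; "opening": opening from 0.0 (shut) to 1.0 (fully open); "grasp_force": force on a finger pad.
Only numpy, scipy, OpenCV 4.12 (cv2) and the standard library are available. Lean on these libraries where they do the work, as an engineer would, in place of code of your own. Each camera call takes 0.05 s, during which the arm holds its last target. There are 200 camera calls.

## Working session

There is one attempt and no reset: what is moved stays moved. The work goes in short steps, Python scripts to look and compute and a tool call to move; the robot and the scene stay as the last step left them, time stands still between calls to the robot, and variables do not carry over. Pictures are saved under pics/ and viewed, at most 14 in all, crops included, and the job is handed in when it is done.

Besides the shell and the picture viewer there is one more tool, called as a command line: name --argument value ..., lists and objects as JSON in quotes. servo_tool: Moves the arm, as the interface text tells. Its arguments: {"type":"object","properties":{"commands":{"type":"array"}},"required":["commands"]}

```bash
mkdir -p pics
cat > h.py <<'E'
import numpy as np, cv2
from bench import ctrl
def world(c):
    z=c["z_map"]; v,u=np.mgrid[:480,:640]
    P=np.stack([(u-c["cx"])/c["fx"]*z,(v-c["cy"])/c["fy"]*z,z],-1)
    W=(P-c["t"])@np.asarray(c["R"])
    W[z==0]=np.nan
    return W
def save(c,n,crop=None,s=1):
    im=c["color"][:,:,::-1]
    if crop: a,b,d,e=crop; im=im[b:e,a:d]
    cv2.imwrite("pics/"+n,cv2.resize(im,None,fx=s,fy=s,interpolation=cv2.INTER_CUBIC))
E
python3 - <<'E'
from h import *
for n in("top","side"):
    c=ctrl.camera(n); save(c,n+"0.png"); np.savez(n+"0.npz",**c)
    print(n,c["fx"],-np.asarray(c["R"]).T@c["t"],np.asarray(c["R"]).round(2).tolist())
o=ctrl.get_obs(); print(o)
E
```

```text
top 526.9056996434424 [0.26267281 0.03992903 1.32371291] [[0.12, -0.99, 0.0], [-0.97, -0.12, -0.21], [0.21, 0.02, -0.98]]
side 441.3553698768375 [-0.00562934 -0.69491182  0.77761153] [[0.82, -0.57, 0.01], [-0.35, -0.51, -0.78], [0.45, 0.64, -0.62]]
{'time_s': 0.1, 'q': array([ 1.04069840e+00,  1.81517707e-01,  1.60792646e+00,  4.65425421e-06,
        1.35381935e+00, -2.06308103e-01]), 'dq': array([-1.56825030e-03, -2.13613885e-03, -1.86965443e-03, -1.13512493e-03,
        9.06219847e-05,  7.25854738e-05]), 'joint_efforts': array([ 1.60246327e-04, -4.45878625e+01, -3.52236986e+01, -4.38589550e-04,
        4.00148609e-03,  3.51964900e-05]), 'eef_pos': array([0.18268183, 0.54470287, 0.25243665]), 'eef_rot': array([-3.02825648e-04,  1.61189067e-01,  9.86923192e-01, -7.78622071e-04]), 'wrist_force': array([-0.16011906, -0.49085925, -0.90776399]), 'torque': array([-0.02761775,  0.04064155,  0.01939774]), 'grasp_force': 0.0, 'opening': 1.0008692762034859}
```

View pics/top0.png

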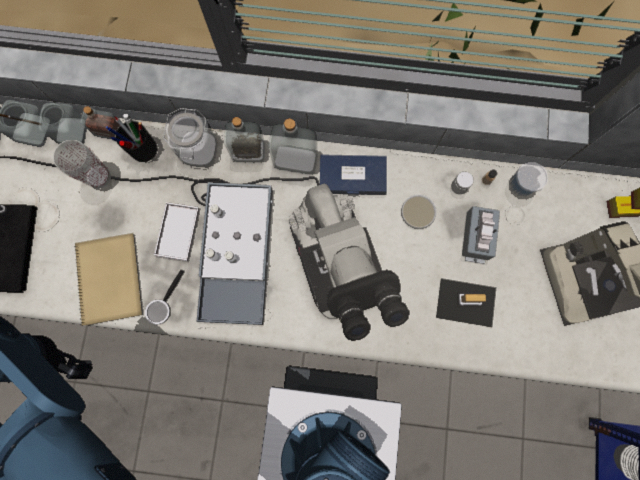

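View pics/side0.png

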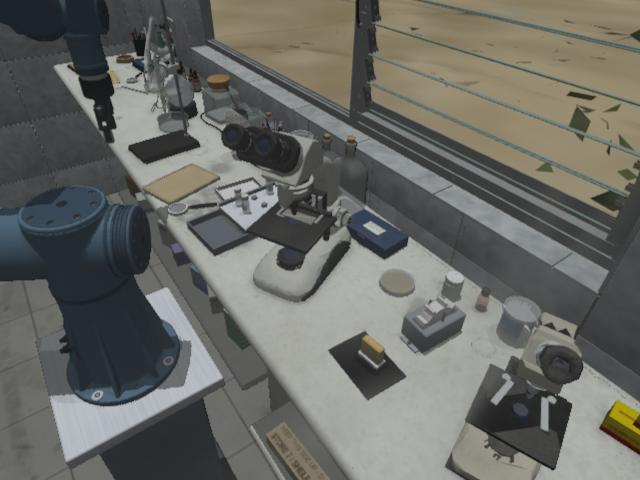

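Top view: three vials near (216,211), (214,254) and (232,257), chips near (236,234) and (257,237), vial tray (177,232), scraper (473,298), counter (482,235). Next I'll zoom in and measure.

```bash
cat > m.py <<'E'
from h import *
import sys
c=dict(np.load("top0.npz")); s=dict(np.load("side0.npz"))
A=cv2.resize(c["color"][175:335,140:290],None,fx=3.7,fy=3.7,interpolation=cv2.INTER_CUBIC)
B=cv2.resize(c["color"][175:335,430:505],None,fx=3.2,fy=3.7,interpolation=cv2.INTER_CUBIC)
cv2.imwrite("pics/c0.png",np.hstack([A,B])[:,:,::-1])
A=cv2.resize(s["color"][165:260,180:290],None,fx=3.6,fy=3.6,interpolation=cv2.INTER_CUBIC)
B=cv2.resize(s["color"][290:385,390:495],None,fx=3.6,fy=3.6,interpolation=cv2.INTER_CUBIC)
cv2.imwrite("pics/c1.png",np.hstack([A,B])[:,:,::-1])
E
python3 m.py
python3 - <<'E'
from h import *
c=dict(np.load("top0.npz")); W=world(c)
for (u,v) in [(216,211),(214,253),(232,257),(236,234),(257,237),(240,280),(230,310),(177,232),(473,298),(455,315),(482,250),(60,200),(420,210),(463,180),(490,177)]: print(u,v,W[v,u].round(3))
# height components above plate
def comps(u0,v0,u1,v1,zlo,zhi,mn=4):
    m=np.zeros((480,640),np.uint8); z=W[...,2]
    m[v0:v1,u0:u1]=((z>zlo)&(z<zhi))[v0:v1,u0:u1]
    n,l,st,ce=cv2.connectedComponentsWithStats(m)
    for i in range(1,n):
        if st[i,4]>=mn: 
            P=W[l==i]; print(st[i].tolist(),P.mean(0).round(4),P.min(0).round(3),P.max(0).round(3))
print("vials");comps(195,180,275,330,.07,.12)
print("chips");comps(195,180,275,330,.037,.07)
E
```

```text
216 211 [0.544 0.336 0.09 ]
214 253 [0.443 0.325 0.086]
232 257 [0.439 0.281 0.086]
236 234 [0.502 0.288 0.046]
257 237 [0.502 0.236 0.043]
240 280 [0.395 0.268 0.003]
230 310 [0.318 0.282 0.   ]
177 232 [0.497 0.446 0.007]
473 298 [ 0.412 -0.299  0.068]
455 315 [ 0.373 -0.275  0.001]
482 250 [ 0.532 -0.315  0.061]
60 200 [ 0.546  0.766 -0.004]
420 210 [ 0.627 -0.164  0.016]
463 180 [ 0.706 -0.258  0.059]
490 177 [ 0.727 -0.329  0.045]
vials
[210, 204, 11, 11, 82] [0.5498 0.3398 0.0867] [0.54  0.331 0.07 ] [0.561 0.351 0.098]
[206, 249, 10, 10, 79] [0.4409 0.3329 0.0873] [0.432 0.325 0.07 ] [0.452 0.344 0.096]
[225, 251, 10, 10, 78] [0.4412 0.2874 0.0877] [0.432 0.278 0.07 ] [0.451 0.297 0.101]
chips
[199, 182, 73, 98, 672] [0.5394 0.2955 0.0431] [0.389 0.203 0.037] [0.638 0.381 0.052]
[215, 210, 9, 8, 32] [0.5458 0.3352 0.0538] [0.541 0.33  0.037] [0.556 0.344 0.068]
[212, 231, 7, 7, 33] [0.4971 0.3408 0.0403] [0.489 0.333 0.037] [0.505 0.349 0.045]
[233, 232, 8, 7, 43] [0.5005 0.287  0.0416] [0.493 0.279 0.037] [0.509 0.296 0.049]
[253, 233, 8, 9, 47] [0.5028 0.2377 0.0413] [0.493 0.229 0.037] [0.512 0.247 0.05 ]
[211, 251, 8, 10, 35] [0.4386 0.3272 0.0535] [0.431 0.323 0.038] [0.451 0.337 0.069]
[229, 255, 8, 8, 27] [0.4375 0.2824 0.0538] [0.431 0.278 0.038] [0.449 0.292 0.069]
```

View pics/c0.png

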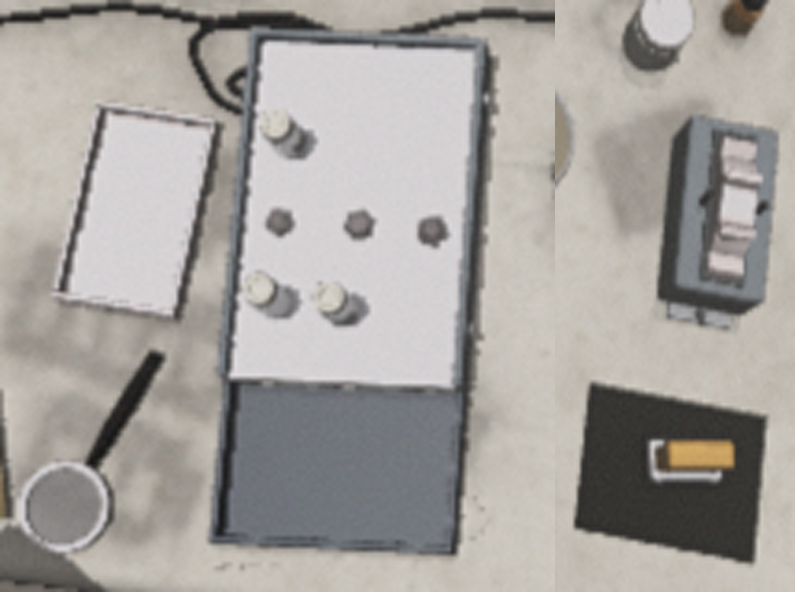

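View pics/c1.png

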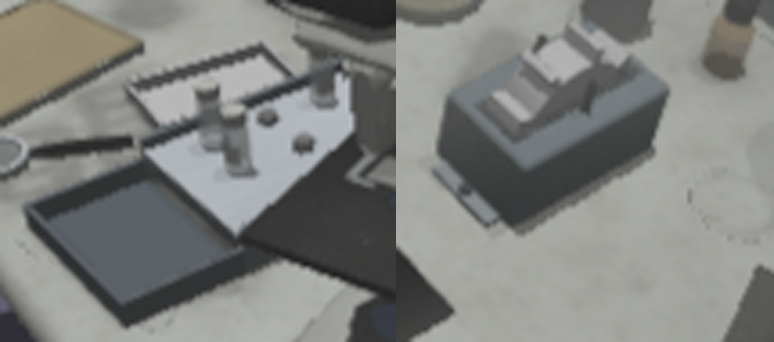

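Top crop: three vials at (216,211), (214,254), (232,257), and three chips at (216,235), (237,235), (257,237). The side view agrees. Scraper, grip and mat are at right, and the wheel shows several ridges. Next come precise fits.

```bash
cat >> h.py <<'E'
def rect(P):
    r=cv2.minAreaRect((P[:,:2]*1000).astype(np.float32)); return [np.round(x,1) for x in r]
def proj(c,X):
    p=np.asarray(c["R"])@X+c["t"]; return np.array([p[0]/p[2]*c["fx"]+c["cx"],p[1]/p[2]*c["fy"]+c["cy"]])
def plane(c,uv,z):
    # pixel -> world on height z
    d=np.asarray(c["R"]).T@np.array([(uv[0]-c["cx"])/c["fx"],(uv[1]-c["cy"])/c["fy"],1]); o=-np.asarray(c["R"]).T@c["t"]
    return o+d*(z-o[2])/d[2]
def tri(c,uv,s,uv2):
    A=[];b=[]
    for k,p in((c,uv),(s,uv2)):
        d=plane(k,p,0)+np.asarray(k["R"]).T@k["t"]; d/=np.linalg.norm(d); M=np.eye(3)-np.outer(d,d); A.append(M); b.append(M@(-np.asarray(k["R"]).T@k["t"]))
    return np.linalg.solve(sum(A),sum(b))
E
python3 - <<'E'
from h import *
c=dict(np.load("top0.npz")); s=dict(np.load("side0.npz")); W=world(c);S=world(s)
def box(W,x0,x1,y0,y1,z0,z1,bright=None,im=None):
    m=(W[...,0]>x0)&(W[...,0]<x1)&(W[...,1]>y0)&(W[...,1]<y1)&(W[...,2]>z0)&(W[...,2]<z1)
    if bright: g=im.astype(int).sum(-1)/3; m&=(g>bright[0])&(g<bright[1])
    return W[m]
P=box(W,.38,.66,.19,.38,.02,.04,(185,256),c["color"]); print("plate",len(P),rect(P),np.median(P[:,2]))
P=box(S,.38,.66,.19,.38,.02,.04,(185,256),s["color"]); print("plate side",len(P),np.median(P[:,2]))
P=box(W,.28,.40,.19,.38,-.01,.012,(60,140),c["color"]); print("catch",len(P),rect(P),np.median(P[:,2]))
P=box(W,.40,.60,.38,.50,0,.012,(190,256),c["color"]); print("vtray floor",len(P),rect(P),np.median(P[:,2]))
P=box(W,.40,.60,.37,.52,.012,.03); print("vtray rim",len(P),rect(P))
P=box(W,.3,.5,-.42,-.2,-.01,.012,(0,60),c["color"]); print("mat",len(P),rect(P),np.median(P[:,2]))
for n,K in(("top",W),("side",S)):
    P=box(K,.3,.5,-.42,-.2,.05,.09); print(n,"grip",len(P),rect(P),np.median(P[:,2]),P[:,2].max())
    P=box(K,.3,.5,-.42,-.2,.015,.09); print(n,"scr",len(P),rect(P))
    P=box(K,.48,.68,-.42,-.24,.05,.066); print(n,"house",len(P),rect(P),np.median(P[:,2]))
    P=box(K,.48,.68,-.42,-.24,.066,.12); print(n,"wheel",len(P),rect(P),P[:,2].max())
    for q in((.55,.34),(.441,.333),(.441,.287)):
        d=.02; P=box(K,q[0]-d,q[0]+d,q[1]-d,q[1]+d,.083,.12); print(n,"vial",len(P),rect(P) if len(P) else 0,np.median(P[:,2]) if len(P) else 0)
    for q in((.497,.341),(.501,.287),(.503,.238)):
        d=.018; P=box(K,q[0]-d,q[0]+d,q[1]-d,q[1]+d,.037,.055); print(n,"chip",len(P),rect(P) if len(P) else 0)
E
```

```text
plate 4655 [array([511.3, 292.6]), array([233. , 147.5]), np.float64(4.1)] 0.03196144826454379
plate side 14 0.030622168576337556
catch 2602 [array([344.9, 283.9]), array([118., 175.]), np.float64(4.3)] 0.00397599123313357
vtray floor 1274 [array([511.9, 454.8]), array([ 91. , 156.1]), np.float64(89.2)] 0.003973521314341475
vtray rim 370 [array([513.4, 441.4]), array([114.5, 200.6]), np.float64(75.1)]
mat 1678 [array([ 407.5, -298.9]), array([136.5,  95.6]), np.float64(87.4)] 0.003730355038247519
top grip 175 [array([ 414.6, -303.3]), array([16.7, 50.1]), np.float64(6.4)] 0.0670054972535904 0.07529275729498608
top scr 372 [array([ 414.9, -304.2]), array([35.2, 61. ]), np.float64(7.0)]
top house 903 [array([ 581.6, -316.8]), array([ 71.8, 120.5]), np.float64(87.3)] 0.05843847613359363
top wheel 464 [array([ 577.5, -317.8]), array([96. , 44.5]), np.float64(10.7)] 0.10323104511177533
top vial 62 [array([551. , 340.7]), array([18.6, 18.8]), np.float64(55.3)] 0.09096730506682482
top vial 62 [array([442.4, 334.1]), array([17.6, 18.9]), np.float64(11.4)] 0.09069413279655397
top vial 61 [arr
[... 448 characters left out ...]
, -304.6]), array([36.4, 60.8]), np.float64(8.6)]
side house 899 [array([ 582.2, -317.9]), array([ 70.6, 123. ]), np.float64(86.7)] 0.057359195234985116
side wheel 550 [array([ 580., -317.]), array([44.8, 92. ]), np.float64(74.7)] 0.10046314503368566
side vial 4 [array([545.9, 336.4]), array([ 1.3, 15.3]), np.float64(22.8)] 0.08540410274845865
side vial 37 [array([442.7, 333.1]), array([24.2, 17.9]), np.float64(63.3)] 0.08934139449108858
side vial 38 [array([442.4, 288.8]), array([20.9, 18.5]), np.float64(79.7)] 0.08925843908385975
side chip 8 [array([496.8, 339.8]), array([9.9, 9.2]), np.float64(60.5)]
side chip 22 [array([501.9, 285.4]), array([18.7, 13.4]), np.float64(13.3)]
side chip 0 0
```

Run:
```python
from h import *
c=dict(np.load("top0.npz"))
K=np.array([plane(c,(140+U/3.7,175+V/3.7),.018)[:2] for U,V in((100,105),(218,123),(180,315),(57,295))]);print(K.round(4),K.mean(0))
d=(K[0]-K[3]+K[1]-K[2]);print(np.degrees(np.arctan2(d[1],d[0])),np.linalg.norm(K[0]-K[3]),np.linalg.norm(K[0]-K[1]))
```

```text
[[0.5656 0.481 ]
 [0.5627 0.3979]
 [0.4274 0.4006]
 [0.4309 0.4856]] [0.49664416 0.44126863]
-1.529289487601785 0.13480506911752524 0.08320444203098683
```

servo_tool --commands '[[[0,0,0],0.178,45],[[0,0,0],0.178,45],[[0,0,0],0.178,45],[[0,0,0],0.178,45],[[0,0,0],0.178,45],[[0,0,0],0.178,45],[[0,0,0],0.179,45],[[-20.5,36.7,0],0,45],[[-20.5,36.7,0],0,45],[[-20.5,36.7,0],0,45],[[-20.5,36.7,0],0,45],[[-20.5,36.7,0],0,45],[[-20.5,36.7,0],0,45],[[-20.5,36.7,0],0,45],[[-20.5,36.7,0],0,45],[[-20.5,36.7,0],0,45],[[-20.5,36.7,0],0,45],[[0,0,0],0,45],[[0,0,0],0,45]]'

```text
time_s: 2.48
eef_pos: [0.5493, 0.3401, 0.2526]
eef_rot: [-0.001, 0.707, 0.707, -0.001]
wrist_force: [-0.6, 0.1, -0.6]
opening: 0.529
grasp_force: 0.0
```

servo_tool --commands '[[[0,1,30],0,45],[[0,0,30],0,45],[[0,0,30],0,45],[[0,0,30],0,45],[[0,0,30],0,45],[[0,0,28],0,45],[[0,0,0],0,45],[[0,0,0],0,0],[[0,0,0],0,0],[[0,0,0],0,0],[[0,0,0],0,0],[[0,0,0],0,0]]'

```text
time_s: 3.98
eef_pos: [0.5518, 0.3408, 0.0771]
eef_rot: [0.0, 0.707, 0.707, 0.001]
wrist_force: [-1.9, 1.0, 6.2]
opening: 0.238
grasp_force: 59.1
```

servo_tool --commands '[[[0,0,-30],0,0],[[0,0,-30],0,0],[[28,-3,0],0,0],[[28,-4,0],0,0],[[27,-4,0],0,0],[[0,0,0],0,0],[[0,0,0],0,0]]'

```text
time_s: 4.85
eef_pos: [0.5399, 0.4226, 0.1352]
eef_rot: [0.0, 0.707, 0.707, -0.0]
wrist_force: [-0.1, -0.1, -0.2]
opening: 0.238
grasp_force: 58.9
```

servo_tool --commands '[[[0,0,30],0,0],[[0,0,30],0,0],[[0,0,15],0,0],[[0,0,5],0,0],[[0,0,2],0,0],[[0,0,2],0,0],[[0,0,0],0,0]]'

```text
time_s: 5.72
eef_pos: [0.5403, 0.4234, 0.052]
eef_rot: [0.0, 0.707, 0.707, 0.001]
wrist_force: [0.2, 0.6, 0.3]
opening: 0.24
grasp_force: 58.9
```

servo_tool --commands '[[[0,0,1],0,0],[[0,0,1],0,0],[[0,0,1],0,0],[[0,0,0],0,0]]'

```text
time_s: 6.22
eef_pos: [0.54, 0.4233, 0.0491]
eef_rot: [0.0, 0.707, 0.707, 0.0]
wrist_force: [-1.2, -0.4, 3.7]
opening: 0.237
grasp_force: 59.5
```

servo_tool --commands '[[[0,0,0],0,36],[[0,0,0],0,36],[[0,0,0],0,36],[[0,0,0],0,36],[[0,0,-15],0,36],[[0,0,-35],0,36],[[0,0,-50],0,45],[[0,0,0],0,45],[[-30,-32,0],0,45],[[-30,-33,0],0,45],[[-30,-33,0],0,45],[[0,0,0],0,45],[[0,0,0],0,45]]'

```text
time_s: 7.85
eef_pos: [0.4427, 0.3335, 0.1491]
eef_rot: [0.0, 0.707, 0.707, 0.001]
wrist_force: [0.0, -0.1, 0.0]
opening: 0.524
grasp_force: 0.0
```

servo_tool --commands '[[[0,0,30],0,45],[[0,0,30],0,45],[[0,0,13],0,45],[[0,0,0],0,45],[[0,0,0],0,0],[[0,0,0],0,0],[[0,0,0],0,0],[[0,0,0],0,0],[[0,0,0],0,0]]'

```text
time_s: 8.98
eef_pos: [0.4431, 0.3337, 0.0767]
eef_rot: [0.0, 0.707, 0.707, 0.001]
wrist_force: [-0.4, 0.5, 7.2]
opening: 0.237
grasp_force: 58.8
```

servo_tool --commands '[[[0,0,-30],0,0],[[0,0,-30],0,0],[[31,13,0],0,0],[[31,13,0],0,0],[[31,14,0],0,0],[[32,14,0],0,0],[[0,0,0],0,0],[[0,0,30],0,0],[[0,0,30],0,0],[[0,0,15],0,0],[[0,0,6],0,0],[[0,0,2],0,0],[[0,0,1],0,0],[[0,0,0],0,0]]'

```text
time_s: 10.72
eef_pos: [0.4964, 0.4584, 0.0522]
eef_rot: [0.0, 0.707, 0.707, 0.001]
wrist_force: [-1.4, 0.3, -0.6]
opening: 0.238
grasp_force: 58.7
```

servo_tool --commands '[[[0,0,1],0,0],[[0,0,1],0,0],[[0,0,1],0,0],[[0,0,0],0,0],[[0,0,0],0,36],[[0,0,0],0,36],[[0,0,0],0,36],[[0,0,0],0,36],[[0,0,-15],0,36],[[0,0,-35],0,36],[[0,0,-50],0,45],[[0,0,0],0,45],[[-34,-10,0],0,45],[[-34,-11,0],0,45],[[-34,-11,0],0,45],[[-34,-11,0],0,45],[[-34,-11,0],0,45],[[0,0,0],0,45],[[0,0,0],0,45]]'

```text
time_s: 13.1
eef_pos: [0.4424, 0.2886, 0.1487]
eef_rot: [0.0, 0.707, 0.707, 0.001]
wrist_force: [0.3, 0.4, 0.5]
opening: 0.524
grasp_force: 0.0
```

Run:
```python
from h import *
c=ctrl.camera("top"); W=world(c)
print(ctrl.get_obs()["eef_pos"])
m=(W[...,2]>.05)&(W[...,2]<.085)&(W[...,1]>.395)&(W[...,1]<.49)&(W[...,0]>.42)&(W[...,0]<.58)
n,l,st,ce=cv2.connectedComponentsWithStats(m.astype(np.uint8))
for i in range(1,n):
    P=W[l==i]; print(st[i],P.mean(0).round(3),P[:,2].max())
```

```text
[0.44247071 0.288831   0.14862849]
```

servo_tool --commands '[[[0,0,30],0,45],[[0,0,30],0,45],[[0,0,13],0,45],[[0,0,0],0,45],[[0,0,0],0,0],[[0,0,0],0,0],[[0,0,0],0,0],[[0,0,0],0,0],[[0,0,0],0,0],[[0,0,-30],0,0],[[0,0,-30],0,0],[[34,2,0],0,0],[[34,2,0],0,0],[[34,2,0],0,0],[[33,2,0],0,0],[[0,0,0],0,0],[[0,0,30],0,0],[[0,0,30],0,0],[[0,0,15],0,0],[[0,0,0],0,0]]'

```text
time_s: 15.65
eef_pos: [0.4492, 0.4221, 0.0592]
eef_rot: [-0.0, 0.707, 0.707, -0.001]
wrist_force: [0.3, 0.2, -0.4]
opening: 0.235
grasp_force: 58.7
```

servo_tool --commands '[[[0,0,6],0,0],[[0,0,2],0,0],[[0,0,1],0,0],[[0,0,1],0,0],[[0,0,0],0,0],[[0,0,0],0,36],[[0,0,0],0,36],[[0,0,0],0,36],[[0,0,0],0,36],[[0,0,-15],0,36],[[0,0,-35],0,36],[[0,0,-50],0,45],[[-12,-12,-40],0,45],[[-12,-12,-40],0,45],[[-12,-12,-40],0,45],[[-12,-12,-40],0,45],[[-12,-12,-40],0,45],[[-12,-12,-40],0,45],[[-12,-12,-40],0,45],[[0,0,0],0,45]]'

```text
time_s: 18.15
eef_pos: [0.3661, 0.3392, 0.4358]
eef_rot: [0.001, 0.707, 0.707, 0.004]
wrist_force: [0.1, -0.5, -0.3]
opening: 0.529
grasp_force: 0.0
```

servo_tool --commands '[[[0,0,-40],0,45],[[0,0,-40],0,45],[[0,0,-40],0,45],[[0,0,0],0,45],[[0,0,0],0,45]]'

```text
time_s: 18.77
eef_pos: [0.3658, 0.3391, 0.5493]
eef_rot: [-0.0, 0.707, 0.707, -0.001]
wrist_force: [0.8, -0.5, -0.1]
opening: 0.531
grasp_force: 0.0
```

Run:
```python
from h import *
c=ctrl.camera("top"); save(c,"top1.png",(140,160,300,340),3); s=ctrl.camera("side"); save(s,"side1.png"); 
np.savez("top1.npz",**c);np.savez("side1.npz",**s); print(ctrl.get_obs()["eef_pos"],ctrl.get_obs()["q"])
```

```text
[0.36570573 0.33903543 0.54857144] [ 5.09089824e-01 -6.26759011e-02  1.28615182e+00  1.14165146e-05
  1.92102706e+00  5.09078025e-01]
```

View pics/top1.png

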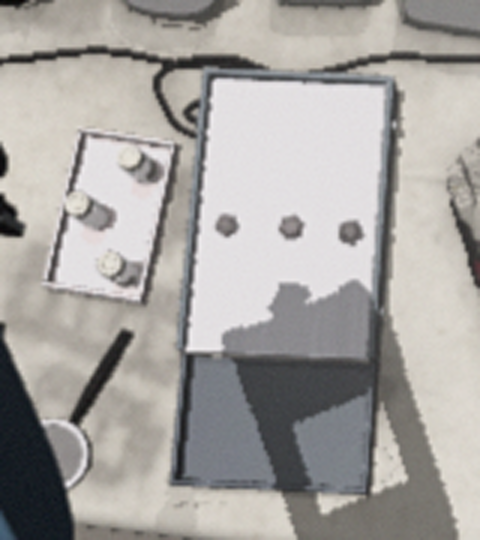

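All three vials stand in the tray, at about (130,160), (78,205) and (112,265) in the crop, and the chips are untouched. I'm crossing over the microscope now.

servo_tool --commands '[[[-40,0,0],0,45],[[-40,0,0],0,45],[[-40,0,0],0,45],[[-40,0,0],0,45],[[-40,0,0],0,45],[[-40,0,0],0,45],[[-40,0,0],0,45],[[-40,0,0],0,45],[[-40,0,0],0,45],[[-40,0,0],0,45],[[-40,0,0],0,45],[[-40,0,0],0,45],[[-20,0,0],0,45],[[0,0,0],0,45],[[0,0,0],0,45]]'

```text
time_s: 20.75
eef_pos: [0.3659, -0.1602, 0.5498]
eef_rot: [-0.001, 0.707, 0.707, 0.0]
wrist_force: [0.4, -0.1, -0.6]
opening: 0.527
grasp_force: 0.0
```

```bash
cat > scr.py <<'E'
from h import *
import sys
for n in("top","side"):
    c=ctrl.camera(n); W=world(c)
    m=(W[...,0]>.3)&(W[...,0]<.5)&(W[...,1]>-.42)&(W[...,1]<-.2)
    for a,b,t in((.05,.08,"grip"),(.01,.09,"all")):
        P=W[m&(W[...,2]>a)&(W[...,2]<b)]; print(n,t,len(P),rect(P) if len(P)>3 else 0,P[:,2].max() if len(P) else 0)
    save(c,n+sys.argv[1]+".png")
o=ctrl.get_obs();print(o["eef_pos"],o["eef_rot"],o["q"])
E
python3 scr.py 2
```

```text
top grip 13 [array([ 413.1, -281. ]), array([13.5,  3.4]), np.float64(0.5)] 0.06950077603698945
top all 113 [array([ 398.6, -301.2]), array([124.3,  76.1]), np.float64(85.6)] 0.06950077603698945
side grip 293 [array([ 415.4, -304.6]), array([19.8, 50.6]), np.float64(6.6)] 0.07014507852344479
side all 738 [array([ 414.1, -305.5]), array([35.5, 60.5]), np.float64(10.8)] 0.07014507852344479
[ 0.36596216 -0.15995514  0.55028917] [3.04908771e-05 7.06643760e-01 7.07569492e-01 1.00849408e-04] [-7.11613265e-01 -2.94647374e-01  1.47948151e+00  2.12316764e-04
  1.95668295e+00 -7.12842528e-01]
```

servo_tool --commands '[[[-36,12,0],0,45],[[-36,12,0],0,45],[[-36,12,0],0,45],[[-36,13,0],0,45],[[0,0,0],-0.113,45],[[0,0,50],0,45],[[0,0,50],0,45],[[0,0,50],0,45],[[0,0,50],0,45],[[0,0,50],0,45],[[0,0,50],0,45],[[0,0,50],0,45],[[0,0,50],0,45],[[0,0,0],0,45],[[0,0,0],0,45]]'

```text
time_s: 22.72
eef_pos: [0.4161, -0.3054, 0.1523]
eef_rot: [0.001, 0.666, 0.746, -0.0]
wrist_force: [-0.0, 0.2, 0.3]
opening: 0.528
grasp_force: 0.0
```

```bash
python3 scr.py 3
```

```text
top grip 0 0 0
top all 2 0 0.010828699655059133
side grip 289 [array([ 415.8, -305. ]), array([20. , 49.1]), np.float64(6.5)] 0.07114724806679043
side all 733 [array([ 414.5, -305. ]), array([35. , 60.2]), np.float64(7.9)] 0.07114724806679043
[ 0.41638512 -0.30607513  0.15312548] [ 2.39888407e-03  6.65863537e-01  7.46069632e-01 -3.14561089e-04] [-8.63868638e-01  1.65160616e-01  1.84356957e+00  2.58720402e-05
  1.12802368e+00 -9.77369441e-01]
```

servo_tool --commands '[[[0,0,40],0,45],[[0,0,35],0,45],[[0,0,15],0,45],[[0,0,7],0,45],[[0,0,0],0,45],[[0,0,0],0,0],[[0,0,0],0,0],[[0,0,0],0,0],[[0,0,0],0,0],[[0,0,0],0,0],[[0,0,0],0,0]]'

```text
time_s: 24.2
eef_pos: [0.4156, -0.3056, 0.0544]
eef_rot: [0.001, 0.666, 0.746, -0.0]
wrist_force: [-0.6, 0.5, 6.6]
opening: 0.204
grasp_force: 60.7
```

servo_tool --commands '[[[0,0,-30],0,0],[[0,0,-50],0,0],[[0,0,-50],0,0],[[0,0,-50],0,0],[[0,0,-50],0,0],[[0,0,-50],0,0],[[0,0,-50],0,0],[[0,0,-50],0,0],[[0,0,-50],0,0],[[0,0,-50],0,0],[[0,0,-30],0,0],[[0,0,0],0.041,0],[[0,0,0],0,0],[[0,0,0],0,0]]'

```text
time_s: 25.95
eef_pos: [0.4148, -0.3047, 0.5623]
eef_rot: [-0.001, 0.681, 0.732, 0.0]
wrist_force: [-0.0, -0.8, -3.7]
opening: 0.201
grasp_force: 59.8
```

Run:
```python
from h import *
Q=np.array([[.1815,1.608,.5745,.2524],[-.0627,1.286,.4987,.5486],[-.2946,1.4795,.3994,.5503],[.1652,1.8436,.5168,.1531]])
a=Q[:,0];b=a+Q[:,1]
A=np.vstack([np.c_[np.sin(a),np.sin(b),np.ones(4),np.zeros(4)],np.c_[np.cos(a),np.cos(b),np.zeros(4),np.ones(4)]])
x,r,*_=np.linalg.lstsq(A,np.r_[Q[:,2],Q[:,3]],rcond=None);print("L1 L2 r0 h-d",x,A@x-np.r_[Q[:,2],Q[:,3]])
for f in("top0","side0"):
    W=world(dict(np.load(f+".npz")))
    for x0 in np.arange(.24,.66,.06):
        row=[]
        for y0 in np.arange(.02,.22,.03):
            m=(abs(W[...,0]-x0)<.03)&(abs(W[...,1]-y0)<.015); row.append(round(float(np.nanmax(W[...,2][m])),2) if m.any() else None)
        print(round(x0,2),row)
o=ctrl.get_obs();print(o["eef_pos"],o["eef_rot"],o["opening"])
```

```text
L1 L2 r0 h-d [0.29177496 0.51373398 0.01650899 0.08006207] [-0.00382753 -0.0174461   0.00834478  0.01292885  0.00318238 -0.00238685
  0.00233106 -0.0031266 ]
0.24 [0.01, 0.01, 0.01, 0.01, 0.01, 0.01, 0.01]
0.3 [0.45, 0.4, 0.01, 0.01, 0.01, 0.01, 0.03]
0.36 [0.43, 0.42, 0.17, 0.01, 0.01, 0.01, 0.03]
0.42 [0.41, 0.38, 0.37, 0.17, 0.01, 0.01, 0.05]
0.48 [0.38, 0.37, 0.37, 0.18, 0.06, 0.01, 0.05]
0.54 [0.33, 0.29, 0.29, 0.27, 0.13, 0.12, 0.05]
0.6 [0.13, 0.27, 0.27, 0.26, 0.14, 0.05, 0.04]
0.66 [0.04, 0.04, 0.04, 0.04, 0.09, 0.01, 0.01]
0.24 [0.0, 0.0, 0.0, 0.0, 0.0, 0.0, 0.0]
0.3 [0.45, 0.01, 0.0, 0.0, 0.0, 0.0, 0.03]
0.36 [0.43, 0.42, 0.16, 0.0, 0.0, 0.0, 0.02]
0.42 [0.38, 0.38, 0.17, 0.16, 0.0, 0.0, 0.04]
0.48 [0.37, 0.24, 0.17, None, 0.0, -0.0, None]
0.54 [0.31, 0.28, 0.27, 0.12, 0.12, None, None]
0.6 [0.13, 0.27, 0.27, None, None, None, None]
0.66 [0.04, 0.04, 0.04, 0.03, 0.14, 0.11, None]
[ 0.4148111  -0.3047347   0.56228896] [-9.62490583e-04  6.80933067e-01  7.32345014e-01  1.15161260e-04] 0.20103106892684977
```

servo_tool --commands '[[[39.4,11.7,0],0,0],[[39.4,11.7,0],0,0],[[39.4,11.7,0],0,0],[[39.4,11.7,0],0,0],[[39.4,11.7,0],0,0],[[39.4,11.7,0],0,0],[[39.4,11.7,0],0,0],[[39.4,11.7,0],0,0],[[39.4,11.7,0],0,0],[[39.4,11.7,0],0,0],[[39.4,11.7,0],0,0],[[39.4,11.7,0],0,0],[[39.4,11.7,0],0,0],[[39.4,11.7,0],0,0],[[39.4,11.7,0],0,0],[[39.4,11.7,0],0,0],[[0,0,0],0,0],[[0,0,0],0,0]]'

```text
time_s: 28.2
eef_pos: [0.5563, 0.3371, 0.5624]
eef_rot: [-0.0, 0.681, 0.732, -0.001]
wrist_force: [-0.1, -1.0, -2.7]
opening: 0.205
grasp_force: 59.7
```

servo_tool --commands '[[[0,0,40],0,0],[[0,0,45],0,0],[[0,0,45],0,0],[[0,0,45],0,0],[[0,0,45],0,0],[[0,0,45],0,0],[[0,0,45],0,0],[[0,0,45],0,0],[[0,0,45],0,0],[[0,0,0],0,0],[[0,0,0],0,0],[[0,0,0],0,0]]'

```text
time_s: 29.7
eef_pos: [0.5581, 0.3377, 0.1667]
eef_rot: [0.001, 0.681, 0.732, 0.002]
wrist_force: [0.3, -0.3, -2.0]
opening: 0.203
grasp_force: 59.7
```

servo_tool --commands '[[[0,0,30],0,0],[[0,0,25],0,0],[[0,0,0],0,0],[[0,0,0],0,0],[[0,0,0],0,0]]'

```text
time_s: 30.32
eef_pos: [0.5575, 0.3379, 0.1105]
eef_rot: [0.001, 0.681, 0.732, 0.002]
wrist_force: [-0.5, -0.6, -1.8]
opening: 0.199
grasp_force: 59.6
```

Run:
```python
from h import *
o=ctrl.get_obs();print(o["eef_pos"],o["eef_rot"])
c=ctrl.camera("top");s=ctrl.camera("side")
A=cv2.resize(c["color"][175:295,185:285],None,fx=4,fy=4,interpolation=cv2.INTER_CUBIC)
B=cv2.resize(s["color"][120:240,220:320],None,fx=4,fy=4,interpolation=cv2.INTER_CUBIC)
cv2.imwrite("pics/pre.png",np.hstack([A,B])[:,:,::-1])
```

```text
[0.55754239 0.33787382 0.11047453] [0.00076049 0.68116955 0.7321237  0.00153111]
```

View pics/pre.png

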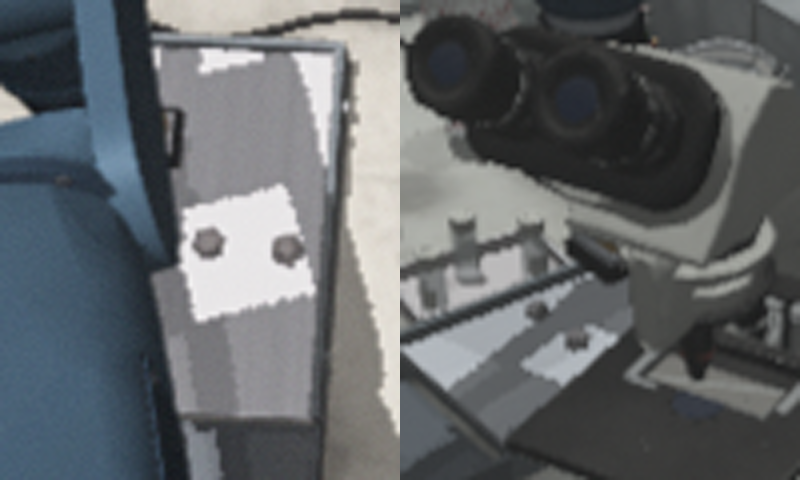

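The left lane is clear: the foot shows at (172,140) in the left crop and the chips are undisturbed. I'll lower the scraper now.

servo_tool --commands '[[[-2,0,10],0,0],[[0,0,8],0,0],[[0,0,4],0,0],[[0,0,2],0,0],[[0,0,1],0,0],[[0,0,0],0,0],[[0,0,0],0,0]]'

```text
time_s: 31.3
eef_pos: [0.5567, 0.3355, 0.0835]
eef_rot: [0.0, 0.681, 0.732, 0.0]
wrist_force: [-0.3, -0.9, -1.9]
opening: 0.204
grasp_force: 59.7
```

servo_tool --commands '[[[0,-12,0],0,0],[[0,-15,0],0,0],[[0,-15,0],0,0],[[0,-15,0],0,0],[[0,-15,0],0,0],[[0,-15,0],0,0],[[0,-15,0],0,0],[[0,-15,0],0,0],[[0,-15,0],0,0],[[0,-15,0],0,0],[[0,-15,0],0,0],[[0,-12,0],0,0],[[0,0,0],0,0],[[0,0,0],0,0]]'

```text
time_s: 33.05
eef_pos: [0.3825, 0.3229, 0.0833]
eef_rot: [-0.0, 0.681, 0.732, -0.0]
wrist_force: [-2.3, 0.1, 3.9]
opening: 0.202
grasp_force: 60.7
```

servo_tool --commands '[[[0,0,-25],0,0],[[0,0,-25],0,0],[[-8,29,0],0,0],[[-8,29,0],0,0],[[-8,29,0],0,0],[[-8,29,0],0,0],[[-8,29,0],0,0],[[-5,29,0],0,0],[[0,0,0],0,0],[[0,0,20],0,0],[[0,0,20],0,0],[[0,0,6],0,0],[[0,0,3],0,0],[[0,0,0],0,0],[[0,0,0],0,0]]'

```text
time_s: 34.92
eef_pos: [0.5602, 0.2907, 0.0851]
eef_rot: [0.0, 0.681, 0.732, 0.001]
wrist_force: [-0.2, -0.2, -2.6]
opening: 0.201
grasp_force: 59.8
```

servo_tool --commands '[[[0,-12,0],0,0],[[0,-15,0],0,0],[[0,-15,0],0,0],[[0,-15,0],0,0],[[0,-15,0],0,0],[[0,-15,0],0,0],[[0,-15,0],0,0],[[0,-15,0],0,0],[[0,-15,0],0,0],[[0,-15,0],0,0],[[0,-15,0],0,0],[[0,-12,0],0,0],[[0,0,0],0,0],[[0,0,0],0,0]]'

```text
time_s: 36.67
eef_pos: [0.3867, 0.2781, 0.0846]
eef_rot: [0.0, 0.681, 0.732, 0.0]
wrist_force: [0.5, 0.1, -1.9]
opening: 0.204
grasp_force: 60.0
```

servo_tool --commands '[[[0,0,-25],0,0],[[0,0,-25],0,0],[[-6,29,0],0,0],[[-6,29,0],0,0],[[-6,29,0],0,0],[[-6,29,0],0,0],[[-6,29,0],0,0],[[-5,29,0],0,0],[[0,0,0],0,0],[[0,0,20],0,0],[[0,0,10],0,0],[[0,0,0],0,0],[[0,0,0],0,0]]'

```text
time_s: 38.3
eef_pos: [0.562, 0.2558, 0.1044]
eef_rot: [0.0, 0.681, 0.732, 0.0]
wrist_force: [-0.1, 0.0, -3.0]
opening: 0.204
grasp_force: 59.9
```

Run:
```python
from h import *
o=ctrl.get_obs();print(o["eef_pos"],o["eef_rot"],o["wrist_force"])
c=ctrl.camera("top");s=ctrl.camera("side")
A=cv2.resize(c["color"][175:335,185:285],None,fx=3.7,fy=3.7,interpolation=cv2.INTER_CUBIC)
B=cv2.resize(s["color"][120:280,180:290],None,fx=3.7,fy=3.7,interpolation=cv2.INTER_CUBIC)
cv2.imwrite("pics/mid.png",np.hstack([A,B])[:,:,::-1])
```

```text
[0.56202881 0.25579198 0.1043785 ] [1.78394271e-05 6.81058183e-01 7.32229302e-01 2.81911935e-05] [-0.05680693  0.02277254 -3.04367255]
```

View pics/mid.png

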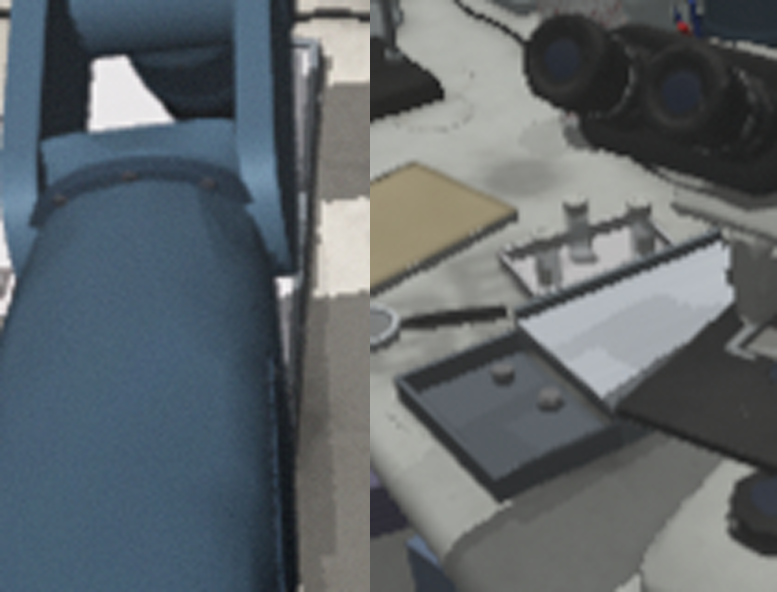

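The right crop shows two chips in the catch tray, at about (503,374) and (551,399). Now the third lane.

servo_tool --commands '[[[0,0,10],0,0],[[0,0,6],0,0],[[0,0,3],0,0],[[0,0,0],0,0],[[0,-12,0],0,0],[[0,-15,0],0,0],[[0,-15,0],0,0],[[0,-15,0],0,0],[[0,-15,0],0,0],[[0,-15,0],0,0],[[0,-15,0],0,0],[[0,-15,0],0,0],[[0,-15,0],0,0],[[0,-15,0],0,0],[[0,-15,0],0,0],[[0,-12,0],0,0],[[0,0,0],0,0],[[0,0,0],0,0]]'

```text
time_s: 40.65
eef_pos: [0.3893, 0.2432, 0.0856]
eef_rot: [0.0, 0.681, 0.732, 0.0]
wrist_force: [0.1, 0.6, -2.5]
opening: 0.205
grasp_force: 60.1
```

servo_tool --commands '[[[0,0,-30],0,0],[[15,0,-45],0,0],[[15,0,-45],0,0],[[15,0,-45],0,0],[[15,0,-45],0,0],[[15,0,-45],0,0],[[15,0,-45],0,0],[[0,0,-45],0,0],[[0,0,-45],0,0],[[0,0,-45],0,0],[[0,0,-45],0,0],[[0,0,0],0,0],[[0,0,0],0,0]]'

```text
time_s: 42.28
eef_pos: [0.3825, 0.3328, 0.564]
eef_rot: [-0.0, 0.681, 0.732, -0.001]
wrist_force: [0.5, -0.2, -3.5]
opening: 0.205
grasp_force: 60.0
```

Run:
```python
from h import *
o=ctrl.get_obs();print(o["eef_pos"],o["eef_rot"],o["wrist_force"])
c=ctrl.camera("top");s=ctrl.camera("side")
A=cv2.resize(c["color"][175:335,145:285],None,fx=3,fy=3,interpolation=cv2.INTER_CUBIC)
B=cv2.resize(s["color"][120:280,180:290],None,fx=3,fy=3,interpolation=cv2.INTER_CUBIC)
cv2.imwrite("pics/swept.png",np.hstack([A,B])[:,:,::-1])
```

```text
[0.38247146 0.33281389 0.56398893] [-2.32023787e-04  6.81307172e-01  7.31997228e-01 -7.35815808e-04] [ 0.53286288 -0.15860061 -3.48944079]
```

View pics/swept.png

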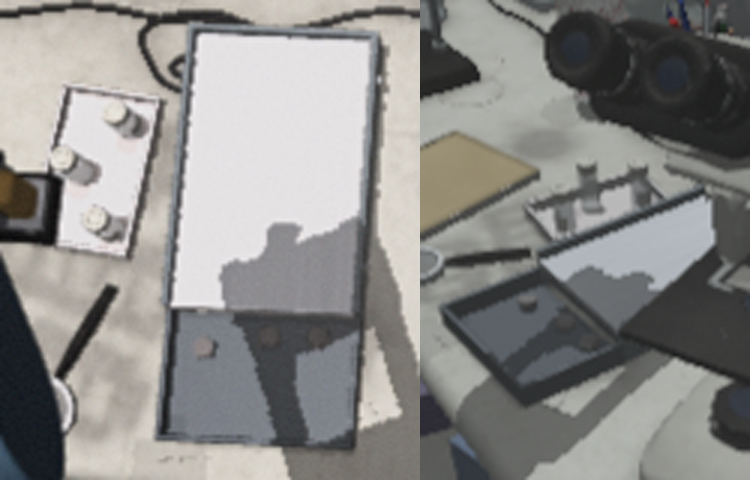

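Three chips lie in the catch tray at about (203,347), (270,336) and (318,336) in the left crop, and the plate is clear. Next I return the scraper to its mat.

servo_tool --commands '[[[-39.5,-1.3,0],0,0],[[-39.5,-1.3,0],0,0],[[-39.5,-1.3,0],0,0],[[-39.5,-1.3,0],0,0],[[-39.5,-1.3,0],0,0],[[-39.5,-1.3,0],0,0],[[-39.5,-1.3,0],0,0],[[-39.5,-1.3,0],0,0],[[-39.5,-1.3,0],0,0],[[-39.5,-1.3,0],0,0],[[-39.5,-1.3,0],0,0],[[-39.5,-1.3,0],0,0],[[-39.5,-1.3,0],0,0],[[-39.5,-1.3,0],0,0],[[-39.5,-1.3,0],0,0],[[-39.5,-1.3,0],0,0],[[0,0,0],0.118,0],[[0,0,0],0,0],[[0,0,0],0,0]]'

```text
time_s: 44.75
eef_pos: [0.4069, -0.2986, 0.5648]
eef_rot: [-0.0, 0.722, 0.692, 0.0]
wrist_force: [-0.7, 0.1, -2.3]
opening: 0.203
grasp_force: 59.9
```

servo_tool --commands '[[[0,0,45],0,0],[[0,0,45],0,0],[[0,0,45],0,0],[[0,0,45],0,0],[[0,0,45],0,0],[[0,0,45],0,0],[[0,0,45],0,0],[[0,0,45],0,0],[[0,0,45],0,0],[[0,0,45],0,0],[[0,0,30],0,0],[[0,0,15],0,0],[[0,0,8],0,0],[[0,0,0],0,0],[[0,0,0],0,0],[[0,0,0],0,0]]'

```text
time_s: 46.75
eef_pos: [0.4074, -0.2996, 0.0633]
eef_rot: [0.001, 0.723, 0.691, -0.0]
wrist_force: [0.1, -0.5, -2.7]
opening: 0.203
grasp_force: 59.7
```

servo_tool --commands '[[[0,0,4],0,0],[[0,0,2],0,0],[[0,0,1],0,0],[[0,0,1],0,0],[[0,0,0],0,0],[[0,0,0],0,0]]'

```text
time_s: 47.5
eef_pos: [0.4069, -0.299, 0.0544]
eef_rot: [0.0, 0.723, 0.691, -0.0]
wrist_force: [-0.6, 1.8, 1.6]
opening: 0.204
grasp_force: 60.2
```

servo_tool --commands '[[[0,0,0],0,45],[[0,0,0],0,45],[[0,0,0],0,45],[[0,0,0],0,45],[[0,0,-15],0,45],[[0,0,-35],0,45],[[0,0,-45],0,45],[[0,0,-45],0,0],[[0,-10,-20],0,0],[[0,-20,0],0,0],[[0,-20,0],0,0],[[0,0,0],0,0],[[0,0,0],0,0]]'

```text
time_s: 49.12
eef_pos: [0.3575, -0.297, 0.215]
eef_rot: [0.001, 0.723, 0.691, 0.0]
wrist_force: [-0.8, -0.3, -0.5]
opening: -0.001
grasp_force: 0.0
```

```bash
python3 scr.py 4
python3 - <<'E'
from h import *
c=ctrl.camera("top");s=ctrl.camera("side");np.savez("top4.npz",**c);np.savez("side4.npz",**s)
A=cv2.resize(c["color"][190:320,430:510],None,fx=4.4,fy=4.4,interpolation=cv2.INTER_CUBIC)
B=cv2.resize(s["color"][280:410,380:480],None,fx=4.4,fy=4.4,interpolation=cv2.INTER_CUBIC)
cv2.imwrite("pics/wh.png",np.hstack([A,B])[:,:,::-1])
# wheel profile in counter frame
C=np.array([.582,-.3172]);a=np.radians(-2.9);u=np.array([np.cos(a),np.sin(a)]);v=np.array([-u[1],u[0]])
for n,k in(("top",c),("side",s)):
    W=world(k);d=W[...,:2]-C;x=d@u*1000;y=d@v*1000;z=W[...,2]*1000
    m=(abs(y)<11)&(abs(x)<62)&(z>50)
    print(n); print([(int(b),round(float(np.percentile(z[m&(abs(x-b)<2)],90)),0)) for b in range(-58,60,4) if (m&(abs(x-b)<2)).any()])
    r=np.hypot(x,z-50);th=np.degrees(np.arctan2(x,z-50));q=m&(r>43)
    h,_=np.histogram(th[q],np.arange(-90,91,5));print(h)
    m=(abs(abs(y)-21)<6)&(z>70)&(abs(x)<10);print("pointers",[(x[m&(y*g>0)].mean().round(1),y[m&(y*g>0)].mean().round(1)) for g in(-1,1) if (m&(y*g>0)).any()])
E
```

```text
top grip 161 [array([ 406.1, -296.3]), array([48.3, 18.9]), np.float64(87.7)] 0.07576170627064428
top all 344 [array([ 410.4, -293. ]), array([ 80.5, 110.9]), np.float64(1.1)] 0.07576170627064428
side grip 277 [array([ 406.2, -299.2]), array([48.8, 19.2]), np.float64(87.6)] 0.07037728131086603
side all 705 [array([ 405.6, -298.5]), array([59.5, 36.1]), np.float64(86.9)] 0.07037728131086603
[ 0.35752068 -0.29685522  0.21462649] [3.13257807e-04 7.23073107e-01 6.90771440e-01 4.16003216e-05] [-9.49362395e-01 -3.15097188e-02  1.91549661e+00  1.79248284e-04
  1.25699718e+00 -9.03732241e-01]
top
[(-58, 58.0), (-54, 64.0), (-50, 64.0), (-46, 72.0), (-42, 71.0), (-38, 70.0), (-34, 73.0), (-30, 76.0), (-26, 93.0), (-22, 97.0), (-18, 91.0), (-14, 89.0), (-10, 90.0), (-6, 91.0), (-2, 89.0), (2, 92.0), (6, 96.0), (10, 98.0), (14, 98.0), (18, 90.0), (22, 84.0), (26, 81.0), (30, 77.0), (34, 75.0), (38, 78.0), (42, 78.0), (46, 63.0), (50, 62.0), (54, 61.0), (58, 60.0)]
[ 7 25 16 11 13 15  0  0  0  0  0  8 21  3  1  0  0  0  2  7 16  9  1  0
  0  0  0  1  7 21  1  0  1 14 22  1]
pointers [(np.float64(-0.2), np.float64(-21.5)), (np.float64(-0.6), np.float64(21.9))]
side
[(-58, 58.0), (-54, 60.0), (-50, 61.0), (-46, 69.0), (-42, 69.0), (-38, 68.0), (-34, 70.0), (-30, 74.0), (-26, 92.0), (-22, 93.0), (-18, 56.0), (-14, 87.0), (-10, 88.0), (-6, 88.0), (-2, 89.0), (2, 89.0), (6, 93.0), (10, 98.0), (14, 97.0), (18, 95.0), (22, 80.0), (30, 75.0), (34, 75.0), (38, 76.0), (42, 77.0), (46, 58.0), (50, 60.0), (54, 59.0), (58, 58.0)]
[18 41 24 14 26  2  0  0  0  0  0 14 17  0  0  0  0  0  0  2 27  9  1  0
  0  0  0  0  4 25  2  0  0  2  9  0]
pointers [(np.float64(-0.3), np.float64(-21.6)), (np.float64(-0.7), np.float64(20.4))]
```

View pics/wh.png

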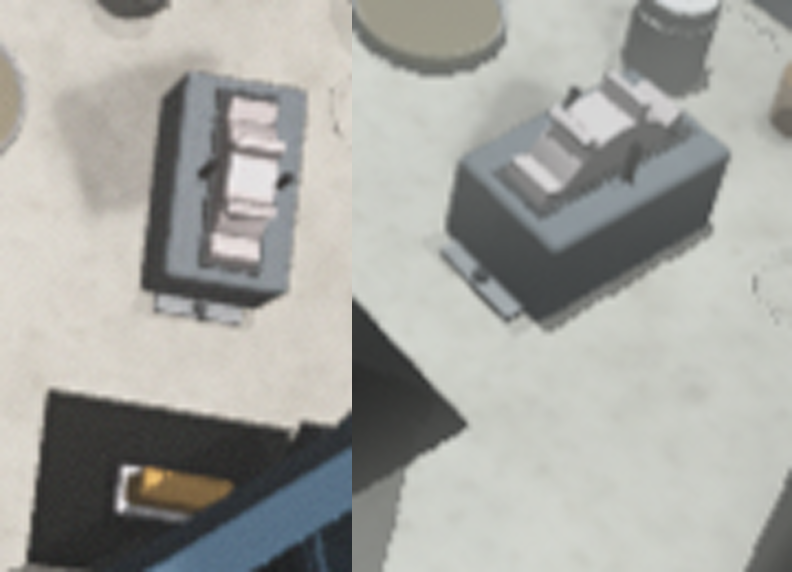

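Scraper is upright, well inside the mat (about (170,490) in the left crop, fitted at (0.406,-0.299)). The wheel ridges are at about -31°, +14° and +58°, with the broad one at -76° on the near side.

servo_tool --commands '[[[-2,35,0],0,0],[[-2,35,0],0,0],[[-2,35,0],0,0],[[-2,35,0],0,0],[[-2,35,0],0,0],[[0,0,0],0,0],[[0,0,40],0,0],[[0,0,40],0,0],[[0,0,20],0,0],[[0,0,0],0,0],[[0,0,0],0,0]]'

```text
time_s: 50.7
eef_pos: [0.5321, -0.3156, 0.116]
eef_rot: [0.001, 0.723, 0.691, 0.0]
wrist_force: [0.5, -0.7, 0.3]
opening: -0.001
grasp_force: 0.0
```

servo_tool --commands '[[[1,0,4],0,0],[[0,0,3],0,0],[[0,0,0],0,0],[[0,4,0],0,0],[[0,4,0],0,0],[[0,4,0],0,0],[[0,0,0],0,0]]'

```text
time_s: 51.58
eef_pos: [0.5437, -0.3143, 0.1073]
eef_rot: [0.0, 0.723, 0.691, -0.0]
wrist_force: [0.5, -0.3, -0.2]
opening: -0.001
grasp_force: 0.0
```

servo_tool --commands '[[[0,4,-0.5],0,0],[[0,4,-0.5],0,0],[[0,4,-1],0,0],[[0,4,-1],0,0],[[0,4,-1],0,0],[[0,4,-0.5],0,0],[[0,4,0],0,0],[[0,0,0],0,0]]'

```text
time_s: 52.58
eef_pos: [0.5733, -0.3158, 0.1143]
eef_rot: [0.002, 0.723, 0.691, 0.001]
wrist_force: [0.5, 3.3, 10.2]
opening: -0.004
grasp_force: 5.1
```

```bash
cat > wh.py <<'E'
from h import *
import sys
C=np.array([.5817,-.3172]);a=np.radians(-2.9);u=np.array([np.cos(a),np.sin(a)]);v=np.array([-u[1],u[0]])
o=ctrl.get_obs();e=o["eef_pos"];print("tcp counter mm",((e[:2]-C)@u*1000).round(1),((e[:2]-C)@v*1000).round(1),(e[2]*1000).round(1),o["wrist_force"].round(1))
ims=[]
for n in("top","side"):
    k=ctrl.camera(n); W=world(k);d=W[...,:2]-C;x=d@u*1000;y=d@v*1000;z=W[...,2]*1000
    m=(abs(y)<11)&(abs(x)<56)&(z>50)&(z<101); r=np.hypot(x,z-50);th=np.degrees(np.arctan2(x,z-50));q=m&(r>43)&(r<52)
    h,_=np.histogram(th[q],np.arange(-90,91,4));print(n,[(int(-88+4*i),int(j)) for i,j in enumerate(h) if j>2])
    t=th[q]; 
    b=(200,430,290,510) if n=="top" else (280,380,370,480)
    ims.append(cv2.resize(k["color"][b[0]:b[2],b[1]:b[3]],(int((b[3]-b[1])*4.4),396),interpolation=cv2.INTER_CUBIC))
if len(sys.argv)>1: cv2.imwrite("pics/"+sys.argv[1],np.hstack(ims)[:,:,::-1])
E
python3 wh.py wh1.png
```

```text
tcp counter mm -8.5 0.9 114.3 [ 0.5  3.3 10.2]
top []
side [(-84, 3), (-80, 27), (-76, 11), (-48, 13), (-44, 18), (-40, 17), (-36, 17), (-32, 4), (-20, 4), (44, 17), (48, 14), (80, 9)]
```

View pics/wh1.png

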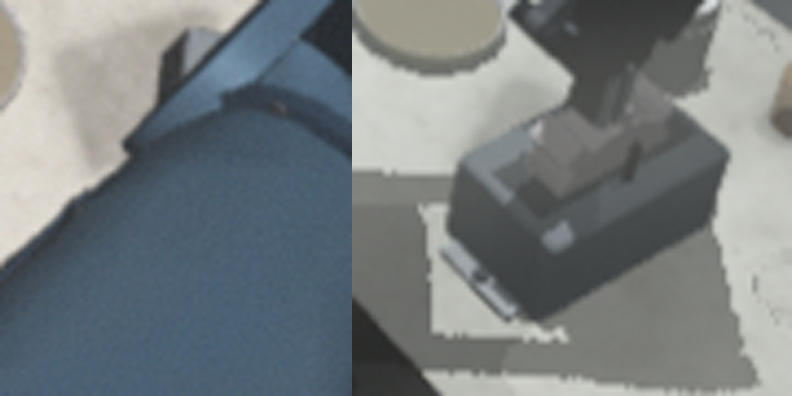

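The picture shows the wheel turned, with the broad ridge near (560,160) in the right crop, at about -40°. The tip presses on the wheel with about 10 N, so I'm raising it slightly before pushing on.

servo_tool --commands '[[[0,0,-2],0,0],[[0,0,0],0,0],[[0,0,0],0,0]]'

```text
time_s: 53.05
eef_pos: [0.5719, -0.3158, 0.1144]
eef_rot: [0.001, 0.723, 0.691, 0.0]
wrist_force: [0.2, 1.3, 5.5]
opening: 0.0
grasp_force: 2.7
```

servo_tool --commands '[[[0,0,-1],0,0],[[0,3,0],0,0],[[0,3,0],0,0],[[0,3,0],0,0],[[0,0,0],0,0],[[0,0,0],0,0]]'

```text
time_s: 53.8
eef_pos: [0.5803, -0.3159, 0.1145]
eef_rot: [-0.0, 0.723, 0.691, 0.0]
wrist_force: [-0.4, 0.2, -1.4]
opening: -0.004
grasp_force: 0.0
```

```bash
python3 wh.py
```

```text
tcp counter mm -1.5 1.3 114.5 [-0.4  0.2 -1.4]
top []
side [(-80, 21), (-76, 17), (-44, 6), (-40, 14), (-36, 17), (-32, 16), (-28, 14), (-8, 3), (48, 7), (52, 18), (56, 3), (80, 7)]
```

servo_tool --commands '[[[0,3,0],0,0],[[0,3,0],0,0],[[0,3,0],0,0],[[0,0,0],0,0],[[0,0,0],0,0],[[0,-4,-20],0,0],[[0,-10,-40],0,0],[[0,-20,-40],0,0],[[0,-20,0],0,0],[[0,-40,0],0,0],[[0,-40,0],0,0],[[0,0,0],0,0],[[0,0,0],0,0]]'

```text
time_s: 55.52
eef_pos: [0.4562, -0.3109, 0.2165]
eef_rot: [0.002, 0.723, 0.69, 0.0]
wrist_force: [-0.7, 0.3, 0.5]
opening: -0.001
grasp_force: 0.0
```

```bash
python3 wh.py wh2.png
```

```text
tcp counter mm -125.7 -0.1 216.5 [-0.7  0.3  0.5]
top [(-80, 8), (-76, 8), (-72, 9), (-68, 7), (-64, 14), (-60, 4), (-32, 5), (-28, 12), (-24, 9), (-20, 11), (-16, 12), (16, 11), (20, 12), (24, 6), (56, 3), (60, 13), (64, 8), (68, 4), (80, 5)]
side [(-84, 6), (-80, 24), (-76, 11), (-72, 8), (-68, 13), (-64, 12), (-32, 11), (-28, 15), (-24, 16), (-20, 15), (-16, 11), (16, 6), (20, 26), (60, 8), (64, 14)]
```

View pics/wh2.png

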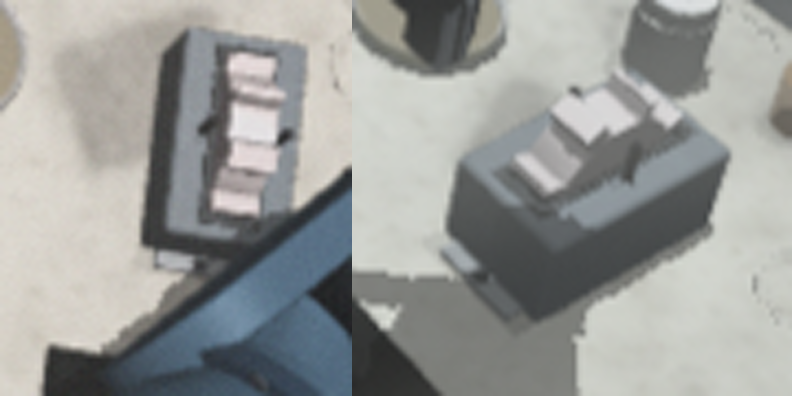

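servo_tool --commands '[[[0,27,0],0,0],[[0,27,0],0,0],[[0,26,0],0,0],[[0,0,0],0,0],[[0,0,40],0,0],[[0,0,40],0,0],[[0,0,20],0,0],[[0,0,4],0,0],[[0,0,0],0,0],[[0,4,-0.5],0,0],[[0,4,-0.5],0,0],[[0,4,-0.5],0,0],[[0,4,-0.5],0,0],[[0,4,-0.5],0,0],[[0,4,-0.5],0,0],[[0,0,0],0,0],[[0,0,0],0,0]]'

```text
time_s: 57.75
eef_pos: [0.5595, -0.315, 0.1137]
eef_rot: [0.0, 0.723, 0.691, 0.0]
wrist_force: [-0.7, 0.2, -0.3]
opening: -0.002
grasp_force: 0.0
```

```bash
python3 wh.py
```

```text
tcp counter mm -22.3 1.1 113.7 [-0.7  0.2 -0.3]
top []
side [(-84, 4), (-80, 26), (-76, 7), (-60, 3), (-56, 17), (-52, 14), (-12, 3), (-8, 3), (-4, 4), (28, 10), (32, 22), (72, 3), (76, 10)]
```

servo_tool --commands '[[[0,2,-0.5],0,0],[[0,2,-0.5],0,0],[[0,2,0],0,0],[[0,1,0],0,0],[[0,0,0],0,0],[[0,-5,0],0,0],[[0,-10,-10],0,0],[[0,-20,-40],0,0],[[0,-40,-40],0,0],[[0,-40,0],0,0],[[0,0,0],0,0],[[0,0,0],0,0]]'

```text
time_s: 59.35
eef_pos: [0.4516, -0.3103, 0.2054]
eef_rot: [0.001, 0.723, 0.69, 0.0]
wrist_force: [0.4, -0.1, -0.4]
opening: 0.005
grasp_force: 0.0
```

```bash
cat >> wh.py <<'E'
# fit wheel angle phi (broad-ridge angle) by matching the z profile, both views
def prof(phi,x,z,dx=0,dz=0):
    px,pz=x-dx,z-50-dz; best=np.abs(np.hypot(px,pz)-38)
    for i in range(8):
        t=phi+i*np.pi/4; h=7 if i==0 else 3
        rr=px*np.sin(t)+pz*np.cos(t); tt=px*np.cos(t)-pz*np.sin(t)
        # rectangle rr in [35,49], |tt|<h : distance to outline
        qx=np.abs(tt)-h; qr=np.maximum(rr-49,35-rr)
        sd=np.where((qx>0)|(qr>0),np.hypot(np.maximum(qx,0),np.maximum(qr,0)),np.abs(np.maximum(qx,qr)))
        best=np.where((rr>36)&(rr<51)&(np.abs(tt)<h+1),sd,np.minimum(best,sd))
    return best
from scipy.optimize import minimize
for n in("top","side"):
    k=ctrl.camera(n); W=world(k);d=W[...,:2]-C;x=d@u*1000;y=d@v*1000;z=W[...,2]*1000
    m=(abs(y)<11)&(abs(x)<44)&(z>66)&(z<102)
    X,Z=x[m],z[m]
    f=lambda p:np.minimum(prof(p[0],X,Z,p[1],p[2]),4).mean()
    r=min((minimize(f,[a0,0,0],method="Nelder-Mead") for a0 in np.radians(np.arange(-44,20,4))),key=lambda r:r.fun)
    r0=min(((f([a0,0,0]),np.degrees(a0)) for a0 in np.radians(np.arange(-44,30,.5))))
    print(n,"broad deg",np.degrees(r.x[0]).round(2),"dx dz",r.x[1:].round(2),"err",round(r.fun,2),"noshift",r0,len(X))
E
python3 wh.py wh3.png
```

```text
tcp counter mm -130.2 0.3 205.4 [ 0.4 -0.1 -0.4]
top [(-80, 11), (-76, 17), (-48, 12), (-44, 13), (-40, 4), (-12, 7), (-8, 10), (-4, 9), (0, 8), (4, 9), (32, 5), (36, 10), (40, 12), (48, 3), (76, 12), (80, 10)]
side [(-84, 4), (-80, 22), (-76, 10), (-52, 3), (-48, 18), (-44, 11), (-12, 14), (-8, 18), (-4, 11), (0, 15), (4, 8), (36, 12), (40, 20), (76, 4), (80, 6)]
top broad deg -2.62 dx dz [-0.27  0.55] err 1.38 noshift (np.float64(1.4226690136242732), np.float64(-3.0000000000000004)) 274
side broad deg -3.35 dx dz [ 1.22 -0.36] err 0.89 noshift (np.float64(1.0469103435955043), np.float64(-2.0)) 303
```

View pics/wh3.png

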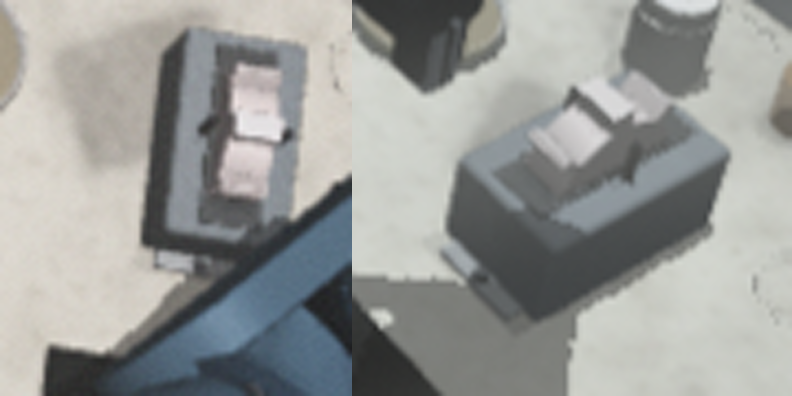

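The broad ridge stands near upright at about (262,125) in the left crop. The fits give -2.5 to -3°, so one more short push of about 2 mm past the last point.

servo_tool --commands '[[[0,30,0],0,0],[[0,30,0],0,0],[[0,25,0],0,0],[[0,0,0],0,0],[[0,0,40],0,0],[[0,0,40],0,0],[[0,0,10],0,0],[[0,4,0],0,0],[[0,4,0],0,0],[[0,4,0],0,0],[[0,4,0],0,0],[[0,4,0],0,0],[[0,4,0],0,0],[[0,4,0],0,0],[[0,2,0],0,0],[[0,1,0],0,0],[[0,1,0],0,0],[[0,0,0],0,0],[[0,0,0],0,0]]'

```text
time_s: 61.92
eef_pos: [0.5682, -0.3155, 0.1148]
eef_rot: [-0.0, 0.723, 0.691, -0.0]
wrist_force: [-1.3, 1.1, 0.1]
opening: 0.005
grasp_force: 0.6
```

servo_tool --commands '[[[0,-5,0],0,0],[[0,-10,-10],0,0],[[0,-20,-40],0,0],[[0,-40,-40],0,0],[[0,-40,0],0,0],[[0,0,0],0,0],[[0,0,0],0,0]]'

```text
time_s: 62.8
eef_pos: [0.4536, -0.3104, 0.2054]
eef_rot: [0.001, 0.723, 0.69, 0.0]
wrist_force: [-0.1, 0.6, 0.1]
opening: -0.001
grasp_force: 0.0
```

```bash
python3 wh.py
```

```text
tcp counter mm -128.2 0.3 205.4 [-0.1  0.6  0.1]
top [(-84, 5), (-80, 10), (-76, 15), (-72, 5), (-48, 6), (-44, 14), (-40, 6), (-8, 15), (-4, 9), (0, 7), (4, 10), (8, 3), (36, 7), (40, 13), (44, 9), (72, 4), (76, 8), (80, 14)]
side [(-80, 25), (-76, 9), (-48, 14), (-44, 14), (-12, 3), (-8, 18), (-4, 14), (0, 8), (4, 14), (8, 5), (40, 18), (44, 13), (76, 5), (80, 5)]
top broad deg -0.65 dx dz [0.   0.01] err 1.36 noshift (np.float64(1.3636478766763949), np.float64(-0.5)) 270
side broad deg -1.28 dx dz [ 0.92 -0.54] err 1.02 noshift (np.float64(1.1383419520820328), np.float64(0.0)) 310
```

```bash
python3 scr.py 9
python3 - <<'E'
from h import *
c=ctrl.camera("top");s=ctrl.camera("side")
A=cv2.resize(c["color"][175:335,145:285],None,fx=2.5,fy=2.5); B=cv2.resize(s["color"][160:400,180:480],None,fx=1.4,fy=1.6667)
cv2.imwrite("pics/fin.png",np.hstack([A,B])[:,:,::-1])
E
```

```text
top grip 0 0 0
top all 2 0 0.01068735105732011
side grip 274 [array([ 405.9, -299.2]), array([48.3, 19.3]), np.float64(87.1)] 0.07171663802426394
side all 703 [array([ 405.6, -298.7]), array([59. , 36.6]), np.float64(86.7)] 0.07171663802426394
[ 0.45386587 -0.31003459  0.20441179] [-2.93732908e-04  7.22948391e-01  6.90901974e-01  1.50295314e-05] [-8.15299455e-01  1.74116202e-01  1.71810771e+00  2.71932270e-05
  1.24995641e+00 -7.69983679e-01]
```

View pics/fin.png

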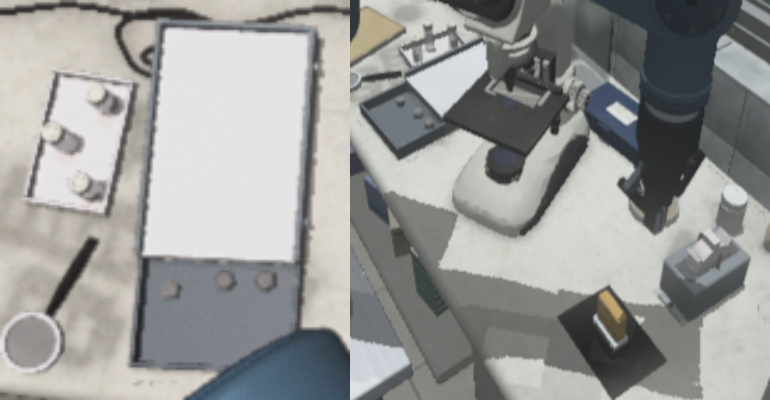

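The final view shows three vials upright in the tray (left crop: (100,97), (58,137), (84,186)) and three chips in the catch tray (170,288), (225,280), (265,280). The scraper stands on its mat (612,318) and the wheel is set. Handing in.

```bash
python3 -c "
from bench import ctrl
print(ctrl.hand_in())"
```

```text
the job is handed in; nothing more can be done
None
```

I handed the job in after about 63 s of robot time: all three vials stand in the white tray, all three chips are in the catch tray, the scraper is back upright on its mat, and the broad ridge is upright to within about 1° by the camera fits; no verdict came back.

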